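Close an adjustable wrench on a gas outlet and swing it into line

TASK

The adjustable wrench lies with its jaws wide open round the hexagon of the swivelling gas outlet. First roll its worm until the jaw sits snugly on the hexagon, then swing the handle clockwise until the hose spout points squarely through the middle of the two-pin hose guide, and leave the wrench closed on the hexagon. Do it with the wrench: do not push the movable jaw, the hexagon or the spout with the gripper, and leave the things around it where they are.

Things in the scene. Friction and masses are not known exactly. Their poses are not given: they have to be found in the camera images.
- outlet_base: fixed base of the swivelling gas outlet: round aluminium flange 80 mm across, 8 mm thick, with a tongue to +x that carries the hose guide, a fork of two upright steel pins (8 mm thick, 64 mm high, 30 mm apart) 63 mm from the axis. Origin on its underside, on the vertical swivel axis; its x axis points to the middle of the fork
- hex_centre (a point): centre of the outlet's steel hexagon, 30 mm across flats, 34.6 mm across corners, 8 to 32 mm above the worktop, on the swivel axis. Above it a level hose spout (16 mm thick, 44 mm above the worktop, reaching 47 mm from the axis) turns with it. x axis: the spout's direction; two flats face +y and -y
- outlet (a joint): swivel of the hexagon and spout, rad: 0 when the spout points exactly through the middle of the fork, negative before that; grows when turned clockwise seen from above. Stiff (0.1 N m), stays where it is left, no stop near 0
- mouth (a point): point of the wrench where the nut's axis lies once the jaw is closed. Steel adjustable wrench, 217 mm long, about 0.6 kg, lying level and loose, jaws round the hexagon, head (18 mm thick, top 9 mm above this point) on the flange, handle on the worktop. Axes: +x out of the mouth, -x along the handle, z up; fixed jaw on the -y side, movable jaw on the +y side
- worm_centre (a point): centre of the wrench's worm, a knurled steel roller 28 mm in diameter, 30 mm long, axis along the wrench's y; axes as the wrench's. 56 mm from the mouth towards the handle, 5 mm to +y. Its top is 14 mm above this point, 8 mm above the head. Worm and movable jaw are sprung: they give straight down, 2.5 N per mm, up to 4 mm. Rolling its top towards the jaws (+x) closes the jaw; press it about 3 mm down
- wrench_jaw (a joint): closing travel of the movable jaw, m: the opening is 40 mm minus this; 0.010 is closed on the flats of the 30 mm hexagon; 0 to 0.003 at the start. Worm to jaw: 2.5 mm per rad, 1 mm for each 5.6 mm stroked along the worm's top, which takes about 2.5 N along the stroke. It stays where it is left and yields to a push on the jaw only above about 14 N
- handle_centre (a point): centre of the wrench's black rubber grip, 90 mm long, 30 mm wide, 28 mm high (it lies on the worktop, so this is 14 mm above it); 150 mm from the mouth along the handle; axes as the wrench's
- iv_bottle: plastic infusion bottle, 52x56x143 mm, standing; a bystander; origin at the centre of its underside
- pill_bottle: amber medicine bottle with green screw cap, 45 mm across, 72 mm high, standing; a bystander; origin at the centre of its underside
- tape_roll: roll of tape, 104 mm across, 25 mm high, lying flat; a bystander; origin at the centre of its underside
- kidney_dish: stainless kidney dish, 93x210x36 mm; a bystander; origin at the centre of its underside
There are look-alikes about, which are no part of the job. Leave any turquoise look-alike of the outlet_base alone.

How it is judged (in metres and radians):
On the way:
1. jaw closed snugly on the hexagon (at most 1.5 mm of play) before the outlet has been turned (spout still more than 0.25 rad short) (value of joint wrench_jaw above 0.0085 m and value of joint outlet below -0.25 rad), for 0.2 s.
At the end, for the whole second after the job is handed in: the spout points through the middle of the fork within 0.1 rad, the jaw is still closed on the hexagon with at most 1.5 mm of play, the wrench lies flat (mouth point 17 mm above the worktop within 4 mm, handle centre lower than 20 mm) with the hexagon in its mouth (within 8 mm) (value of joint wrench_jaw above 0.0085 m and value of joint outlet between -0.1 and 0.1 rad and horizontal distance between mouth and hex_centre below 0.008 m and height (world z) of mouth between 0.013 and 0.021 m and height (world z) of handle_centre below 0.02 m); the robot touches nothing.
It fails at once if the gripper pushes the hexagon or spout itself (contact force between the arm and outlet above 1.5 N).
It fails at once if the fingers push the hexagon or spout themselves (contact force between the fingers and outlet above 1.5 N).
It fails at once if the fingers shove the movable jaw instead of using the worm (contact force between the fingers and wrench_jaw above 8 N).
It fails at once if a bystander is moved by more than 20 mm (distance of any of iv_bottle, pill_bottle, tape_roll, kidney_dish from where it was at the start of the episode above 0.02 m).
It also fails if it takes over 51 s, if anything falls off the work surface, if the arm or the gripper's body presses on something with over 40 N, if the wrist force passes 120 N, or if a joint passes its speed limit or range.

ROBOT

A 6-joint arm with a two-finger parallel gripper is mounted at the origin on a cart in front of the work surface, level with it; the furniture and walls round the work are solid. World frame = base frame: x ahead of the robot, y to its left, z up, the work surface at z = 0. Lengths are in mm, angles in degrees, forces in N, time in s.
With the tool pointing down it reaches from about 325 to 850 mm from the base axis. Payload 15.5 kg.
Tool frame: the origin (TCP) lies midway between the tips of the shut fingers; the grasp point (between the pads) lies 19 mm behind it; z points along the fingers, y is the direction in which the jaws open and shut (so a half turn about z gives the same grasp; the last joint's range is limited). The gripper opens to 91 mm and grips with 3 to 60 N. Pads are 32 mm wide; open, the fingers measure 118 mm over their backs; the gripper's body (76 mm by 178 mm) begins 60 mm behind the grasp point.
Start: joints at [-5.472, 28.281, 77.091, -0, 74.628, -5.472], TCP at [625.001, 0.003, 213.915] pointing down, gripper open.
Joint ranges: [-166.48, 166.48], [-47.26, 123.95], [12.59, 153.08], [-70.14, 250.14], [6.76, 159.57], [-176.63, 176.63]. Speed limits (degrees/s): [108.29, 108.29, 147.25, 172.46, 172.46, 172.46].

INTERFACE

Orientations are given as a 3x3 rotation matrix whose columns are the frame's x, y, z axes.
In Python, from cell import ctrl gives the robot as it stands.
- The arm moves only by the shell command python3 -m pendant 'ROWS' [FORCE]. ROWS is a JSON object of lists of equal length, an entry for each row: "grip": the opening in per cent of the stroke, from 0 (shut) to 100 (fully open); "xyz": the shift along the tool's x, y, z in cm, a list of three; "spin": the turn about the tool's z in rad. A call has exactly 10 rows; each row is the pose to reach, as a shift and turn from the pose commanded when the call began, along the tool's axes at that moment; what a row does not reach only later rows make up. A row lasts 1/10 s, in which the tool goes at most 50 mm and 8.59 degrees, less where a joint would pass 70% of its speed; a pose out of reach is approached as far as the arm can. A call with a gripper value outside its range is refused whole. The fingers move at their own pace and stop on an object; FORCE is the grip in N (left out, the last holds). Time passes only in rows, so rows that repeat a pose let the fingers close, or fill a call up. It gives the time, the measured TCP pose, the force and the opening at its end, in the units of the state.
- ctrl.get_obs(): the state, without advancing time (a new reading comes with each control period).
- ctrl.snapshot(name): name is "scene" or "side" or "wrist"; returns (picture, depth): 480x640x3 uint8, red, green, blue; 480x640 float32, mm along the optical axis (not along the pixel's ray), 0 where there is no reading.
- ctrl.camera_params(name): a dict with "mtx" (3x3 intrinsics, pixels), "R" (3x3) and "t" (3): a world point X has camera coordinates R X + t; the wrist camera has in their place "tool_from_camera" (4x4, takes a point from camera to tool coordinates, whose origin is the TCP and whose axes are the flange's). Camera axes: x right, y down, z forward; pixel columns grow to the right and rows downward; lengths in mm; the calibration is good to about 2 mm. A picture is of the moment at which its call begins: read the wrist's pose just before it. camera_params takes no time and is no camera call.
- ctrl.close_job(): hands the job in, once; it reports no verdict.
Trained networks look in the newest picture that a camera, given by its name, has taken for a name from the list of things; names that differ only in an ending like _2 or _b are one class to them, and where a whole thing is asked for, a point or a joint stands for the part that bears it (a point fixed in the world has none). Each returns a list of dicts, best first, with "confidence" (0 to 1); they miss things now and then, are a little off and sometimes report something else, mostly with a low value. They report only what shows in the picture. A call takes as long as a camera call. They do not tell look-alikes from the thing itself.
- ctrl.trace(camera, query): "mask" (480x640 bool, what is visible of it) and "box" ([left, top, width, height] in pixels, round what is visible of it).
- ctrl.landmark_of(camera, query): "pixel" ([row, column] in pixels: a listed point, or the origin of a listed thing).
The state is a dict: "clock": time; "q": joint angles; "joint_vel": joint speeds; "joint_torque": joint torques, N m; "position": TCP position; "orientation": TCP orientation; "contact_force": force on the tool from outside, world axes, zero at the start; "wrist_torque": the same for the moment, N m; "width": finger opening in mm.
Only numpy, scipy, OpenCV 4.12 (cv2) and the standard library are available. Lean on these libraries where they do the work, as an engineer would, in place of code of your own. Each camera call takes 0.05 s, during which the arm holds its last target. There are 200 camera calls.

## Working session

There is one attempt and no reset: what is moved stays moved. The work goes in short steps, Python scripts to look and compute and a shell command to move; the robot and the scene stay as the last step left them, time stands still between calls to the robot, and variables do not carry over. Pictures are saved under pics/ and viewed, about 8 in all and at most 12, crops included, and the job is handed in when it is done.

```bash
mkdir -p pics
cat > h.py <<'E'
import numpy as np, cv2
from cell import ctrl
def snap(n):
    o=ctrl.get_obs(); im,d=ctrl.snapshot(n); return o,im,d
def save(f,im): cv2.imwrite('pics/'+f,im[:,:,::-1])
def cam(n,o):
    p=ctrl.camera_params(n); K=np.array(p['mtx'])
    if n!='wrist':
        R=np.array(p['R']);t=np.array(p['t']); return K,R.T,-R.T@t
    T=np.array(p['tool_from_camera']);Ro=np.array(o['orientation']);
    return K,Ro@T[:3,:3],Ro@T[:3,3]+np.array(o['position'])
def ray(n,o,px,z):
    "world point at height z on pixel (row,col)"
    K,R,c=cam(n,o); v=R@np.linalg.inv(K)@[px[1],px[0],1]; return c+v*(z-c[2])/v[2]
def dep(n,o,px,d):
    K,R,c=cam(n,o); return c+R@np.linalg.inv(K)@[px[1],px[0],1]*d[int(px[0]),int(px[1])]
E
python3 - <<'E'
from h import *
np.set_printoptions(precision=1,suppress=True)
hs=dict(hex_centre=20,mouth=17,worm_centre=17,handle_centre=14,outlet_base=0,iv_bottle=0,pill_bottle=0,tape_roll=0,kidney_dish=0)
ims=[]
for n in('scene','side'):
    o,im,d=snap(n); save(n+'0.png',im)
    for k,z in hs.items():
        for r in ctrl.landmark_of(n,k)[:3]:
            print(n,k,round(r['confidence'],2),r['pixel'],ray(n,o,r['pixel'],z))
o=ctrl.get_obs();print(o['position'],o['orientation'],o['clock'],o['contact_force'],o['width'])
E
```

```text
scene hex_centre 0.46 [226.2, 338.7] [ 623.5 -329.9   20. ]
scene hex_centre 0.43 [206.7, 424.0] [ 461.6 -645.    20. ]
scene mouth 0.46 [224.0, 342.8] [ 624.1 -354.7   17. ]
scene worm_centre 0.47 [230.4, 356.4] [ 561.8 -352.1   17. ]
scene outlet_base 0.73 [208.3, 426.7] [ 463.3 -672.3    0. ]
scene outlet_base 0.66 [229.1, 341.1] [ 623.9 -345.3    0. ]
scene pill_bottle 0.43 [224.8, 394.2] [ 493.7 -492.8    0. ]
scene tape_roll 0.88 [303.6, 317.4] [428.   25.2   0. ]
scene tape_roll 0.18 [225.8, 393.7] [ 491.4 -485.9    0. ]
scene kidney_dish 0.57 [348.5, 231.1] [488.3 317.5   0. ]
side hex_centre 0.85 [358.5, 368.3] [ 458.6 -652.3   20. ]
side hex_centre 0.7 [264.6, 372.6] [ 640.4 -342.5   20. ]
side mouth 0.55 [264.8, 365.1] [ 621.3 -331.5   17. ]
side worm_centre 0.59 [273.7, 351.5] [ 566.2 -350.5   17. ]
side handle_centre 0.75 [289.1, 332.8] [ 489.3 -384.4   14. ]
side outlet_base 0.58 [272.7, 368.1] [ 623.  -349.8    0. ]
side iv_bottle 0.89 [247.2, 364.5] [ 669.1 -240.8    0. ]
side pill_bottle 0.65 [318.4, 352.4] [ 495.  -496.8    0. ]
side tape_roll 0.82 [216.8, 257.3] [417.3  38.5   0. ]
side kidney_dish 0.56 [172.8, 248.7] [481.2 300.9   0. ]
[625.   -0.  213.9] [[-0.  1.  0.]
 [ 1.  0.  0.]
 [ 0.  0. -1.]] 1.0 [-0.1  0.2 -0.8] 91.26665688513214
```

View pics/scene0.png

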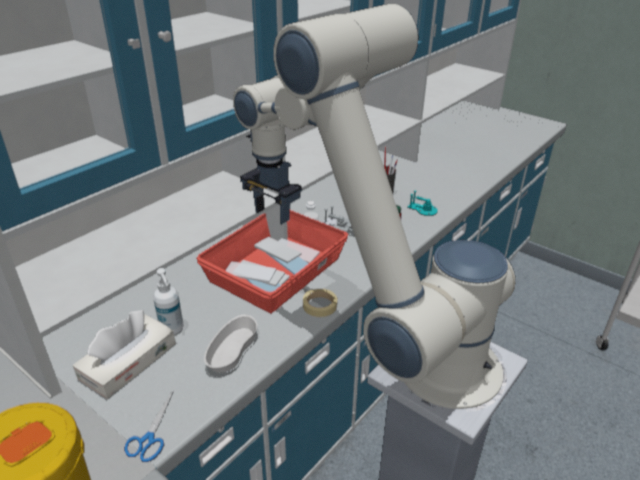

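View pics/side0.png

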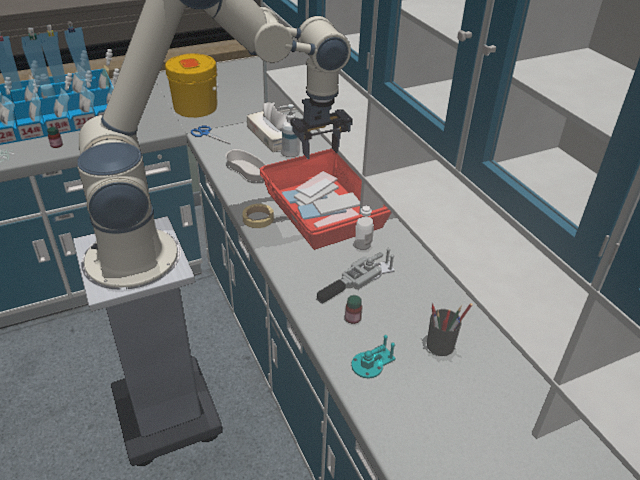

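The scene view shows the outlet partly hidden behind the arm. In the side view the wrench has its head at about (264,370) and its handle at (289,333). The turquoise look-alike is at (358,370). I'll move above the wrench for a close look.

```bash
python3 -m pendant '{"grip":[100,100,100,100,100,100,100,100,100,100],"xyz":[[-4,-0.6,-2],[-8,-1.2,-4],[-12,-1.8,-6],[-16,-2.4,-8],[-20,-3,-8],[-24,-3.6,-8],[-28,-4.2,-8],[-32,-4.8,-8],[-34,-5,-8],[-34,-5,-8]],"spin":[0,0,0,0,0,0,0,0,0,0]}'
python3 - <<'E'
from h import *
np.set_printoptions(precision=1,suppress=True)
hs=dict(hex_centre=20,mouth=17,worm_centre=17,handle_centre=14,outlet_base=0,iv_bottle=0,pill_bottle=0)
n='wrist'
o,im,d=snap(n); save('w1.png',im)
for k,z in hs.items():
    for r in ctrl.landmark_of(n,k)[:2]:
        print(n,k,round(r['confidence'],2),r['pixel'],ray(n,o,r['pixel'],z),dep(n,o,r['pixel'],d))
o=ctrl.get_obs();print(o['position'],o['clock'],o['contact_force'],ctrl.camera_params(n))
E
```

```text
clock: 2.0
position: [574.4, -342.4, 293.5]
orientation: [[0.003, 1.0, -0.0], [1.0, -0.003, -0.0], [-0.0, -0.0, -1.0]]
contact_force: [-0.3, 1.1, -0.5]
width: 91.3
wrist hex_centre 0.67 [394.6, 249.2] [ 457.2 -657.9   20. ] [ 460.1 -648.    31.1]
wrist hex_centre 0.65 [207.3, 361.1] [ 628.7 -350.4   20. ] [ 624.7 -343.9   52.5]
wrist mouth 0.57 [208.4, 360.4] [ 628.2 -352.5   17. ] [ 623.6 -344.9   54.6]
wrist mouth 0.52 [204.4, 358.7] [ 625.7 -346.9   17. ] [ 622.1 -341.1   47.8]
wrist worm_centre 0.71 [213.8, 317.6] [ 569.6 -359.8   17. ] [ 569.7 -356.4   32.8]
wrist handle_centre 0.76 [235.2, 255.2] [ 481.3 -391.    14. ] [ 484.2 -387.    28.2]
wrist handle_centre 0.4 [297.7, 267.6] [ 494.2 -488.2   14. ] [ 498.7 -475.3   39.6]
wrist outlet_base 0.88 [387.4, 248.7] [ 452.  -661.1    0. ] [ 457.3 -643.6   20.3]
wrist outlet_base 0.87 [203.3, 356.4] [ 624.4 -348.5    0. ] [ 619.9 -340.9   41.1]
wrist iv_bottle 0.65 [113.9, 393.1] [ 669.3 -229.9    0. ] [ 650.  -236.4   93.7]
wrist pill_bottle 0.57 [297.2, 268.8] [ 493.6 -494.3    0. ] [ 500.2 -475.1   38.5]
[ 575.3 -339.1  294.1] 2.4 [ 0.5 -0.4 -0.1] {'mtx': array([[331.9,   0. , 320.1],
       [  0. , 331.9, 237.4],
       [  0. ,   0. ,   1. ]]), 'tool_from_camera': array([[  -0. ,   -1. ,   -0.3,   80. ],
       [   1. ,   -0. ,   -0. ,   -1.1],
       [   0. ,   -0.3,    1. , -170.6],
       [   0. ,    0. ,    0. ,    1. ]])}
```

View pics/w1.png

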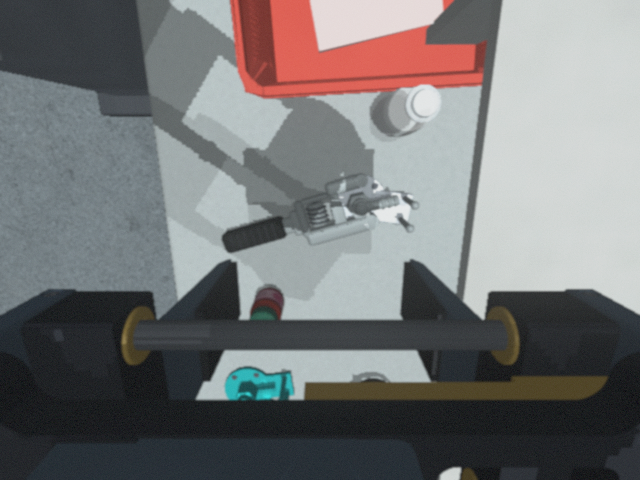

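Wrist view: the wrench head is at about (213,335), the worm at (214,318), the grip at (235,255) and the fork pins at (203,413) and (226,408). The spout is turned counter-clockwise of the fork. The wrench axis works out at about 15°, which agrees with the given dimensions. Next I'll align, shut the fingers and take a close look.

```bash
python3 -m pendant '{"grip":[0,0,0,0,0,0,0,0,0,0],"xyz":[[-0.3,-0.2,2],[-0.6,-0.5,5],[-1,-0.8,8],[-1.4,-1.1,11],[-1.7,-1.4,14],[-2.2,-1.8,16],[-2.2,-1.8,17],[-2.2,-1.8,17],[-2.2,-1.8,17],[-2.2,-1.8,17]],"spin":[-0.1,-0.2,-0.26,-0.26,-0.26,-0.26,-0.26,-0.26,-0.26,-0.26]}' 30
python3 - <<'E'
from h import *
np.set_printoptions(precision=1,suppress=True)
hs=dict(hex_centre=20,mouth=17,worm_centre=20,handle_centre=14,outlet_base=0)
n='wrist'
for i in range(2):
  o,im,d=snap(n); 
  for k,z in hs.items():
    for r in ctrl.landmark_of(n,k)[:2]:
        print(n,k,round(r['confidence'],2),r['pixel'],ray(n,o,r['pixel'],z),dep(n,o,r['pixel'],d))
save('w2.png',im);np.savez('w2.npz',d=d,im=im,p=o['position'],R=o['orientation'])
o=ctrl.get_obs();print(o['position'],o['clock'],o['contact_force'],o['width'])
E
```

```text
clock: 3.4
position: [557.9, -362.2, 125.3]
orientation: [[-0.257, 0.966, 0.002], [0.966, 0.257, -0.001], [-0.002, 0.001, -1.0]]
contact_force: [-0.7, -0.4, 0.2]
width: 14.2
wrist hex_centre 0.72 [243.9, 400.6] [ 626.4 -351.    20. ] [ 617.7 -344.6   46.5]
wrist worm_centre 0.97 [235.1, 335.9] [ 569.8 -357.8   20. ] [ 568.4 -354.8   31.2]
wrist handle_centre 0.76 [243.3, 234.8] [ 485.6 -389.7   14. ] [ 488.1 -384.5   28.1]
wrist outlet_base 0.81 [233.4, 394.8] [ 624.5 -347.5    0. ] [ 614.8 -340.6   32.3]
wrist hex_centre 0.85 [242.0, 402.3] [ 626.1 -348.4   20. ] [ 617.8 -342.6   45. ]
wrist mouth 0.36 [115.7, 493.2] [ 662.5 -232.    17. ] [ 643.1 -240.    59.4]
wrist worm_centre 0.66 [236.8, 336.0] [ 569.3 -358.7   20. ] [ 567.7 -355.1   33.2]
wrist worm_centre 0.22 [231.0, 396.1] [ 617.7 -340.4   20. ] [ 614.1 -338.    32. ]
wrist handle_centre 0.79 [244.6, 229.9] [ 480.9 -391.4   14. ] [ 483.4 -386.5   26.8]
wrist outlet_base 0.65 [232.4, 396.1] [ 624.2 -345.8   -0. ] [ 614.4 -339.1   32.4]
[ 557.  -362.   123.9] 4.0 [0.2 0.6 0.6] 0.35522614498662625
```

View pics/w2.png

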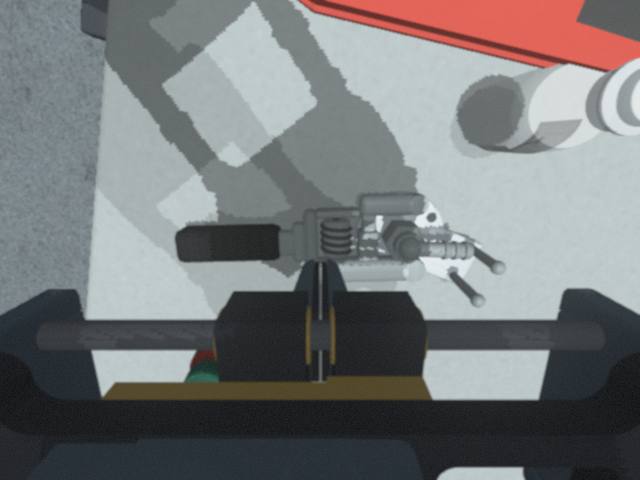

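Close view: the worm is at (235,336), the head runs over columns 305–425, and the spout points right at (250,455), short of the fork midway between (267,497) and (300,478). The fingertip is about 14 mm wide along the stroke. I'll go down onto the near part of the worm top and read the force.

```bash
python3 -m pendant '{"grip":[0,0,0,0,0,0,0,0,0,0],"xyz":[[0.05,0.1,3],[0.05,0.2,6],[0.05,0.2,7.5],[0.05,0.2,8.2],[0.05,0.2,8.6],[0.05,0.2,8.9],[0.05,0.2,9.1],[0.05,0.2,9.2],[0.05,0.2,9.3],[0.05,0.2,9.3]],"spin":[0,0,0,0,0,0,0,0,0,0]}'
```

```text
clock: 5.0
position: [559.1, -361.3, 31.4]
orientation: [[-0.257, 0.966, 0.001], [0.966, 0.257, -0.001], [-0.001, 0.001, -1.0]]
contact_force: [0.2, -0.3, 4.0]
width: 0.2
```

```bash
python3 -m pendant '{"grip":[0,0,0,0,0,0,0,0,0,0],"xyz":[[0,0.3,0.05],[0,0.6,0.05],[0,0.9,0.05],[0,1.2,0.05],[0,1.2,0.05],[0,1.2,0.05],[0,1.2,0.05],[0,1.2,0.05],[0,1.2,0.05],[0,1.2,0.05]],"spin":[0,0,0,0,0,0,0,0,0,0]}'
python3 - <<'E'
from h import *
o,im,d=snap('wrist'); save('w3.png',im[170:330,170:530].repeat(2,0).repeat(2,1))
for k in('worm_centre','mouth','hex_centre','handle_centre'):
  for r in ctrl.landmark_of('wrist',k)[:1]: print(k,r['confidence'],r['pixel'],ray('wrist',o,r['pixel'],18))
E
```

```text
clock: 6.0
position: [570.8, -358.0, 31.0]
orientation: [[-0.257, 0.966, 0.001], [0.966, 0.257, -0.0], [-0.001, 0.0, -1.0]]
contact_force: [-1.8, 0.3, 7.3]
width: 0.5
worm_centre 0.86 [281.4, 320.6] [ 570.27636559 -359.26964891   18.        ]
hex_centre 0.69 [288.0, 417.5] [ 627.90128674 -348.44019126   18.        ]
handle_centre 0.63 [291.1, 166.2] [ 481.60262525 -389.39835008   18.        ]
```

View pics/w3.png

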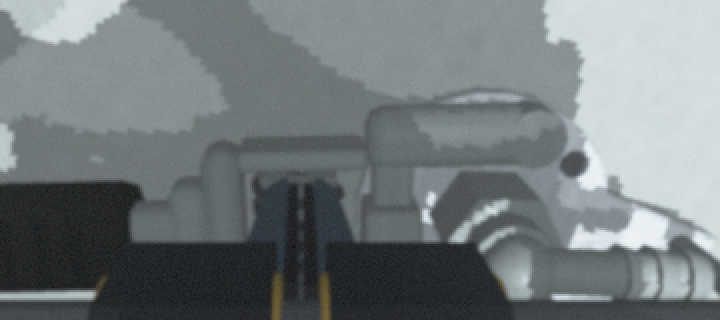

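The crop shows the fingertip centred on the worm at about (300,185), with the movable jaw (370–560,105–165) still clear of the hexagon. The force is 7.3 N down, with about 1.8 N along the stroke. I'll finish this stroke, go back and press again.

```bash
python3 -m pendant '{"grip":[0,0,0,0,0,0,0,0,0,0],"xyz":[[0,0.3,0],[0,0.6,0],[0,0.9,0],[0,1.2,0],[0,1.2,0],[0,1.2,-1.5],[0,-1.2,-1.5],[0,-1.2,-1.5],[0,-1.2,-0.3],[0,-1.2,0]],"spin":[0,0,0,0,0,0,0,0,0,0]}'
python3 -m pendant '{"grip":[0,0,0,0,0,0,0,0,0,0],"xyz":[[0,0,0],[0,0.3,0],[0,0.6,0],[0,0.9,0],[0,1.2,0],[0,1.5,0],[0,1.8,0],[0,2.1,0],[0,2.4,0],[0,2.4,0]],"spin":[0,0,0,0,0,0,0,0,0,0]}'
python3 -m pendant '{"grip":[0,0,0,0,0,0,0,0,0,0],"xyz":[[0,0,-1],[0,0,-1.5],[0,-2.4,-1.5],[0,-2.4,-1.5],[0,-2.4,-0.3],[0,-2.4,0],[0,-2.1,0],[0,-1.8,0],[0,-1.5,0],[0,-1.2,0]],"spin":[0,0,0,0,0,0,0,0,0,0]}'
python3 - <<'E'
from h import *
o,im,d=snap('wrist'); save('w4.png',im[170:330,170:530].repeat(2,0).repeat(2,1))
for k in('worm_centre','mouth','hex_centre','handle_centre'):
  for r in ctrl.landmark_of('wrist',k)[:1]: print(k,r['confidence'],r['pixel'],ray('wrist',o,r['pixel'],18))
E
```

```text
clock: 7.25
position: [559.0, -361.1, 29.6]
orientation: [[-0.257, 0.966, -0.0], [0.966, 0.257, -0.0], [-0.0, -0.0, -1.0]]
contact_force: [-0.3, -4.0, 8.5]
width: 0.2
clock: 8.25
position: [582.5, -354.4, 30.0]
orientation: [[-0.258, 0.966, -0.0], [0.966, 0.258, 0.0], [0.0, -0.0, -1.0]]
contact_force: [0.2, -0.5, 0.0]
width: 0.3
clock: 9.25
position: [568.7, -357.7, 30.4]
orientation: [[-0.258, 0.966, -0.004], [0.966, 0.258, 0.001], [0.002, -0.004, -1.0]]
contact_force: [-20.0, -2.1, 18.1]
width: 0.5
worm_centre 0.56 [279.2, 321.9] [ 568.39809352 -357.09600794   18.        ]
hex_centre 0.77 [289.8, 416.5] [ 625.1426723  -349.02361741   18.        ]
handle_centre 0.6 [291.0, 171.3] [ 482.49115594 -388.10605692   18.        ]
```

View pics/w4.png

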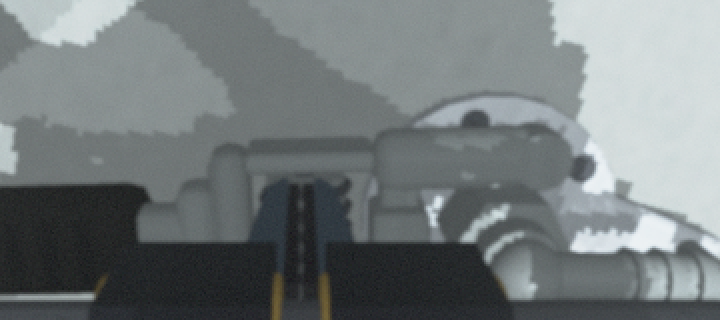

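The movable jaw now touches the hexagon's upper flat (crop row ~187) and the stroke force jumped to 20 N, so it has stalled closed. I'll lift off and check.

```bash
python3 -m pendant '{"grip":[0,0,0,0,0,0,0,0,0,0],"xyz":[[0,0,-1],[0,-1,-4],[0,-2,-8],[0,-3,-11],[0,-4,-12],[0,-4,-12],[0,-4,-12],[0,-4,-12],[0,-4,-12],[0,-4,-12]],"spin":[0,0,0,0,0,0,0,0,0,0]}'
python3 - <<'E'
from h import *
np.set_printoptions(precision=1,suppress=True)
n='wrist'
hs=dict(hex_centre=20,mouth=17,worm_centre=20,handle_centre=14,outlet_base=0)
o,im,d=snap(n); save('w5.png',cv2.resize(im[150:350,280:560],None,fx=2.8,fy=2.8,interpolation=2))
for k,z in hs.items():
  for r in ctrl.landmark_of(n,k)[:2]: print(k,r['confidence'],r['pixel'],ray(n,o,r['pixel'],z))
print(ctrl.get_obs()['clock'],o['position'])
E
```

```text
clock: 10.5
position: [531.8, -367.9, 149.5]
orientation: [[-0.257, 0.966, -0.001], [0.966, 0.257, 0.001], [0.001, -0.001, -1.0]]
contact_force: [0.0, -1.0, -0.2]
width: 0.3
hex_centre 0.64 [236.2, 426.4] [ 628.9 -348.7   20. ]
worm_centre 0.68 [229.1, 364.9] [ 571.  -356.9   20. ]
worm_centre 0.17 [238.6, 265.9] [ 483.4 -389.8   20. ]
handle_centre 0.7 [237.0, 269.5] [ 485.9 -389.4   14. ]
outlet_base 0.96 [231.2, 417.3] [ 626.2 -350.     0. ]
10.8 [ 531.8 -367.9  149.5]
```

View pics/w5.png

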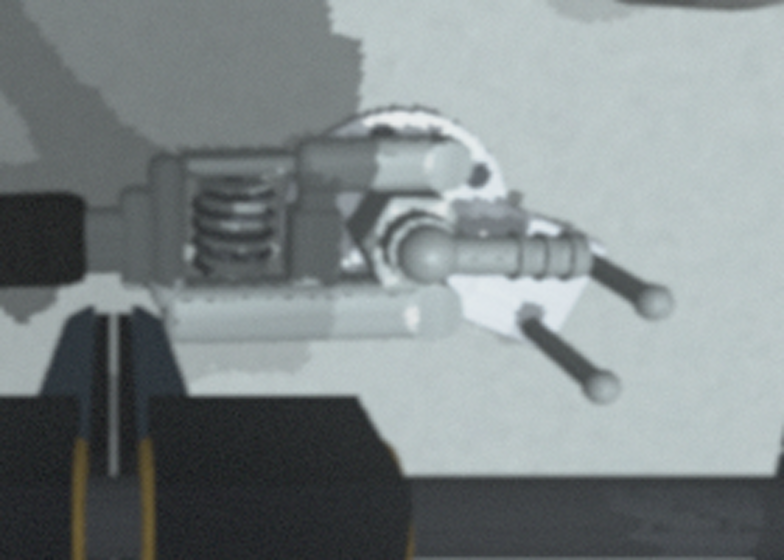

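The jaw opening measures about 34 px, i.e. ≈30 mm: the jaw edge is at crop row 190, the fixed jaw edge at 285, and both meet the hexagon. Next come the spout and fork angles from the ball (425,250), spout tip (585,257) and pin tops (655,302) and (602,385).

```bash
cat >> h.py <<'E'
def angles(n,o,ball,tip,p1,p2):
    "pixels (col,row); prints axis, fork, spout bearings"
    f=lambda p,z: ray(n,o,(p[1],p[0]),z)[:2]
    B,T,P,Q=f(ball,48),f(tip,46),f(p1,63),f(p2,63); M=(P+Q)/2
    w=Q-P; fd=np.arctan2(w[0],-w[1]); fd=np.arctan2(P[1]-Q[1],P[0]-Q[0])-np.pi/2
    sp=np.arctan2(*(T-B)[::-1])
    ax=M-63*np.array([np.cos(fd),np.sin(fd)])
    print('ball',B,'tip',T,'pins',P,Q,np.linalg.norm(P-Q),'axis',ax,'fork',fd,np.arctan2(*(M-B)[::-1]),'spout',sp,'outlet',fd-sp, np.linalg.norm(M-B))
E
python3 - <<'E'
from h import *
np.set_printoptions(precision=1,suppress=True)
o=ctrl.get_obs(); g=lambda x,y:(x/2.8+280,y/2.8+150)
angles('wrist',o,g(427,250),g(585,256),g(655,302),g(602,385))
E
```

```text
ball [ 624.3 -345.1] tip [ 673.  -334.8] pins [ 688.5 -340. ] [ 684.  -368.7] 29.093125302182372 axis [ 624.  -344.8] fork -0.15262320606502167 -0.14765594937108356 spout 0.2087215055039161 outlet -0.36134471156893777 62.66123548324916
```

The pin spacing (29 mm) and fork radius (62.7 mm) match the given sizes. The outlet is at about −0.36 rad with the jaw closed. Next I'll place the shut fingers beside the grip on its −y side, low down.

```bash
python3 -m pendant '{"grip":[0,0,0,0,0,0,0,0,0,0],"xyz":[[-1.5,-1.8,0],[-3.5,-3.6,0],[-4.75,-5.35,0.5],[-4.75,-5.35,4],[-4.75,-5.35,8],[-4.75,-5.35,11],[-4.75,-5.35,13],[-4.75,-5.35,13.7],[-4.75,-5.35,13.7],[-4.75,-5.35,13.7]],"spin":[0,0,0,0,0,0,0,0,0,0]}'
```

```text
clock: 11.8
position: [492.8, -428.4, 14.5]
orientation: [[-0.257, 0.966, 0.001], [0.966, 0.257, -0.001], [-0.001, 0.001, -1.0]]
contact_force: [-0.0, -0.9, 0.7]
width: 0.2
```

```bash
python3 -m pendant '{"grip":[0,0,0,0,0,0,0,0,0,0],"xyz":[[0.4,0,0],[0.8,0,0],[1.2,-0.1,0],[1.65,-0.15,0],[2,-0.2,0],[2.4,-0.25,0],[2.8,-0.28,0],[3.2,-0.3,0],[3.2,-0.3,0],[3.2,-0.3,0]],"spin":[0,0,0.02,0.05,0.07,0.1,0.12,0.15,0.15,0.15]}'
python3 - <<'E'
from h import *
np.set_printoptions(precision=1,suppress=True)
n='wrist'
o,im,d=snap(n); save('w6.png',im)
for k,z in dict(hex_centre=20,worm_centre=20,handle_centre=14,outlet_base=0).items():
  for r in ctrl.landmark_of(n,k)[:2]: print(k,r['confidence'],r['pixel'],ray(n,o,r['pixel'],z))
print(ctrl.get_obs()['clock'],o['position'])
E
```

```text
clock: 12.8
position: [481.0, -397.3, 13.4]
orientation: [[-0.11, 0.994, -0.0], [0.994, 0.11, 0.001], [0.001, -0.0, -1.0]]
contact_force: [-0.4, 0.2, -0.1]
width: 0.5
hex_centre 0.56 [236.6, 613.3] [ 626.1 -348.6   20. ]
worm_centre 0.66 [226.1, 502.6] [ 568.1 -349.4   20. ]
worm_centre 0.43 [233.3, 612.7] [ 625.2 -346.9   20. ]
handle_centre 0.65 [234.2, 321.7] [ 477.2 -365.5   14. ]
outlet_base 0.7 [221.4, 584.6] [ 625.6 -345.4    0. ]
13.05 [ 481.  -397.3   13.4]
```

View pics/w6.png

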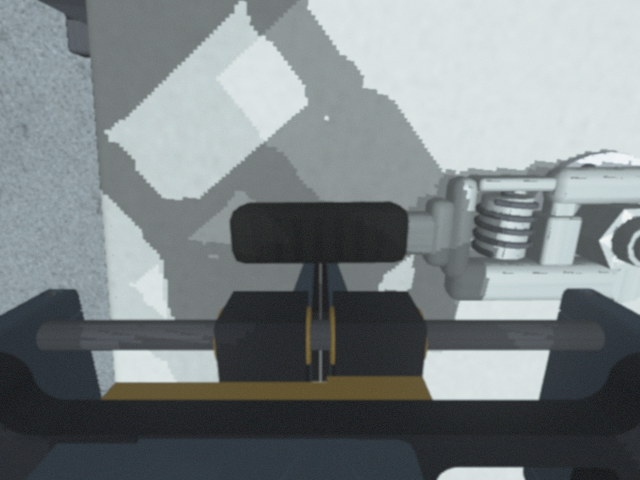

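The pusher is midway along the grip at (265,320) and the wrench has turned by about 0.15 rad as planned. I'll continue.

```bash
python3 -m pendant '{"grip":[0,0,0,0,0,0,0,0,0,0],"xyz":[[0.38,-0.07,0],[0.75,-0.14,0],[1.13,-0.19,0],[1.51,-0.23,0],[1.9,-0.26,0],[2.28,-0.29,0],[2.66,-0.31,0],[3.04,-0.32,0],[3.35,-0.32,0],[3.35,-0.32,0]],"spin":[0.025,0.05,0.075,0.1,0.125,0.15,0.175,0.2,0.22,0.22]}'
python3 -m pendant '{"grip":[0,0,0,0,0,0,0,0,0,0],"xyz":[[-1,0,0],[-2,0,-2],[-2,2,-6],[-2,4,-10],[-2,6,-13],[-2,7,-15],[-2,7,-15],[-2,7,-15],[-2,7,-15],[-2,7,-15]],"spin":[0,0,0,0,0,0,0,0,0,0]}'
python3 - <<'E'
from h import *
np.set_printoptions(precision=1,suppress=True)
n='wrist'
o,im,d=snap(n); save('w7.png',cv2.resize(im[120:320,300:580],None,fx=2.8,fy=2.8,interpolation=2))
for k,z in dict(hex_centre=20,mouth=17,worm_centre=20,handle_centre=14,outlet_base=0).items():
  for r in ctrl.landmark_of(n,k)[:2]: print(k,r['confidence'],r['pixel'],ray(n,o,r['pixel'],z))
print(ctrl.get_obs()['clock'],o['position'])
E
```

```text
clock: 14.05
position: [474.3, -364.2, 13.4]
orientation: [[0.111, 0.994, -0.0], [0.994, -0.111, 0.0], [0.0, -0.0, -1.0]]
contact_force: [0.5, -0.2, -1.3]
width: 0.4
clock: 15.05
position: [540.7, -392.1, 162.2]
orientation: [[0.11, 0.994, -0.002], [0.994, -0.11, 0.001], [0.001, -0.002, -1.0]]
contact_force: [0.0, -0.4, 0.1]
width: 1.0
hex_centre 0.91 [168.9, 410.7] [ 628.6 -347.2   20. ]
mouth 0.17 [170.3, 246.5] [ 476.5 -331.8   17. ]
worm_centre 0.63 [165.0, 345.3] [ 568.8 -337.    20. ]
handle_centre 0.77 [171.7, 246.7] [ 475.8 -333.3   14. ]
outlet_base 0.96 [168.7, 402.5] [ 625.7 -348.3    0. ]
15.35 [ 540.7 -392.1  162.2]
```

View pics/w7.png

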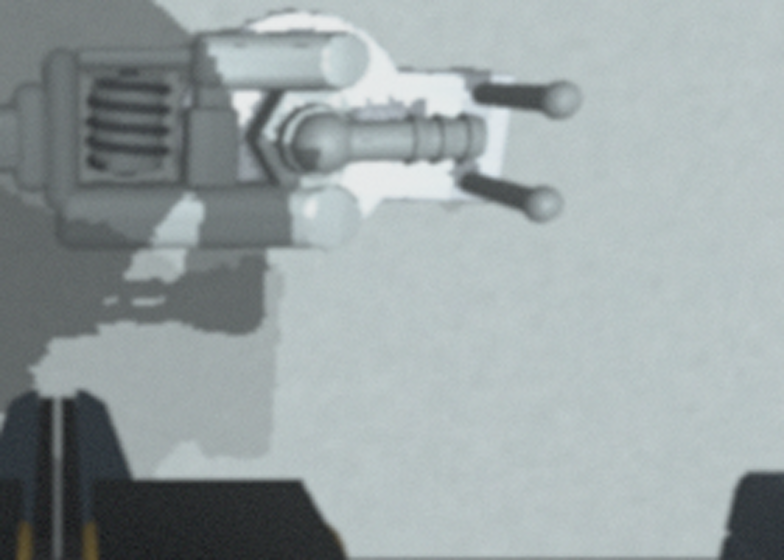

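The spout, from ball (318,138) to tip (485,137), now points between the pin tops at (563,98) and (544,204). I'll compute the remaining angle.

Run:
```python
from h import *
np.set_printoptions(precision=1,suppress=True)
o=ctrl.get_obs(); g=lambda x,y:(x/2.8+300,y/2.8+120)
angles('wrist',o,g(318,138),g(485,137),g(563,98),g(544,204))
# jaw gap: movable jaw inner edge vs fixed inner edge, at top of jaws z~22
a=ray('wrist',o,g(300,87)[::-1],20);b=ray('wrist',o,g(300,186)[::-1],20);print(np.linalg.norm(a-b))
```

```text
ball [ 625.1 -345.2] tip [ 676.1 -350.7] pins [ 690.3 -340. ] [ 686.1 -369.7] 30.09169221669196 axis [ 625.8 -345.9] fork -0.14170937208020318 -0.1523482737281995 spout -0.10801712159819676 outlet -0.033692250482006414 63.882973856670006
32.36395899636754
```

The outlet is at about −0.03 to −0.04 rad, inside tolerance. The image edges give 32 ± 2 mm for the jaw opening, which is ambiguous, so I'll confirm with a short extra stroke on the worm. It should stall at once if the jaw is closed.

```bash
python3 -m pendant '{"grip":[0,0,0,0,0,0,0,0,0,0],"xyz":[[3,0.9,0],[5.8,1.75,2],[5.8,1.75,6],[5.8,1.75,10],[5.8,1.75,12],[5.8,1.75,12.7],[5.8,1.75,12.9],[5.8,1.75,13.1],[5.8,1.75,13.1],[5.8,1.75,13.1]],"spin":[0,0,0,0,0,0,0,0,0,0]}'
python3 -m pendant '{"grip":[0,0,0,0,0,0,0,0,0,0],"xyz":[[0,0.1,0],[0,0.2,0],[0,0.3,0],[0,0.4,0],[0,0.4,0],[0,0.4,0],[0,0.4,0],[0,0.4,0],[0,0.4,0],[0,0.4,0]],"spin":[0,0,0,0,0,0,0,0,0,0]}'
```

```text
clock: 16.35
position: [566.0, -337.1, 33.5]
orientation: [[0.11, 0.994, 0.002], [0.994, -0.11, -0.001], [-0.001, 0.002, -1.0]]
contact_force: [0.2, -1.7, 2.5]
width: 0.5
clock: 17.35
position: [569.1, -337.2, 33.0]
orientation: [[0.11, 0.994, -0.0], [0.994, -0.11, -0.0], [-0.0, -0.0, -1.0]]
contact_force: [-6.5, -0.1, 9.9]
width: 0.3
```

```bash
python3 -m pendant '{"grip":[0,0,0,0,0,0,0,0,0,0],"xyz":[[0,0.1,0],[0,0.2,0],[0,0.3,0],[0,0.4,0],[0,0.5,0],[0,0.5,0],[0,0.5,0],[0,0.5,0],[0,0.5,0],[0,0.5,0]],"spin":[0,0,0,0,0,0,0,0,0,0]}'
```

```text
clock: 18.35
position: [572.8, -337.4, 32.9]
orientation: [[0.11, 0.994, -0.003], [0.994, -0.11, 0.001], [0.0, -0.003, -1.0]]
contact_force: [-12.3, 1.3, 14.4]
width: 0.4
```

The stroke stalls at 12 N, well above the 2.5 N needed to roll, so the jaw is closed snugly. I'll lift off and give the handle a last small nudge of about 0.035 rad.

```bash
python3 -m pendant '{"grip":[0,0,0,0,0,0,0,0,0,0],"xyz":[[0,0,-3],[0,0,-6],[-3,-3,-6],[-5.8,-6.5,-6],[-5.8,-9.65,-5],[-5.8,-9.65,-2],[-5.8,-9.65,0.5],[-5.8,-9.65,1.7],[-5.8,-9.65,1.9],[-5.8,-9.65,1.9]],"spin":[0,0,0,0,0,0,0,0,0,0]}'
python3 -m pendant '{"grip":[0,0,0,0,0,0,0,0,0,0],"xyz":[[0.5,0,0],[1,0,0],[1.5,0,0],[1.8,0,0],[2,0,0],[2.2,-0.04,0],[2.4,-0.08,0],[2.55,-0.1,0],[2.55,-0.1,0],[2.55,-0.1,0]],"spin":[0,0,0,0,0,0.013,0.026,0.037,0.037,0.037]}'
python3 -m pendant '{"grip":[0,0,0,0,0,0,0,0,0,0],"xyz":[[-1,0,0],[-2,0,-2],[-2,2,-6],[-2,4,-10],[-2,6,-13],[-2,7,-15],[-2,7,-15],[-2,7,-15],[-2,7,-15],[-2,7,-15]],"spin":[0,0,0,0,0,0,0,0,0,0]}'
python3 - <<'E'
from h import *
np.set_printoptions(precision=1,suppress=True)
n='wrist'
o,im,d=snap(n); save('w8.png',cv2.resize(im[100:300,210:490],None,fx=2.8,fy=2.8,interpolation=2))
for k,z in dict(hex_centre=20,mouth=17,worm_centre=20,handle_centre=14,outlet_base=0,iv_bottle=0,pill_bottle=0).items():
  for r in ctrl.landmark_of(n,k)[:1]: print(k,r['confidence'],r['pixel'],ray(n,o,r['pixel'],z),dep(n,o,r['pixel'],d))
print(ctrl.get_obs()['clock'],o['position'])
E
```

```text
clock: 19.35
position: [472.5, -384.8, 13.8]
orientation: [[0.11, 0.994, 0.0], [0.994, -0.11, -0.0], [-0.0, 0.0, -1.0]]
contact_force: [-0.2, -0.4, 1.2]
width: 0.4
clock: 20.35
position: [473.9, -359.2, 13.4]
orientation: [[0.147, 0.989, 0.0], [0.989, -0.147, 0.0], [0.0, 0.0, -1.0]]
contact_force: [0.3, -0.7, 0.7]
width: 0.6
clock: 21.35
position: [539.2, -388.9, 162.2]
orientation: [[0.147, 0.989, -0.002], [0.989, -0.147, 0.002], [0.001, -0.002, -1.0]]
contact_force: [-0.4, -0.1, 0.8]
width: 0.4
hex_centre 0.62 [169.8, 408.0] [ 626.1 -347.8   20. ] [ 619.1 -344.3   49. ]
worm_centre 0.63 [164.4, 344.2] [ 568.3 -334.2   20. ] [ 567.6 -333.3   31.7]
handle_centre 0.56 [172.6, 248.1] [ 477.6 -328.8   14. ] [ 481.3 -327.9   30.1]
outlet_base 0.94 [166.5, 401.4] [ 624.8 -346.1    0. ] [ 616.2 -341.9   38.3]
iv_bottle 0.87 [22.4, 442.7] [ 670.5 -227.4    0. ] [ 645.3 -244.7   69.5]
21.75 [ 539.2 -388.9  162.2]
```

View pics/w8.png

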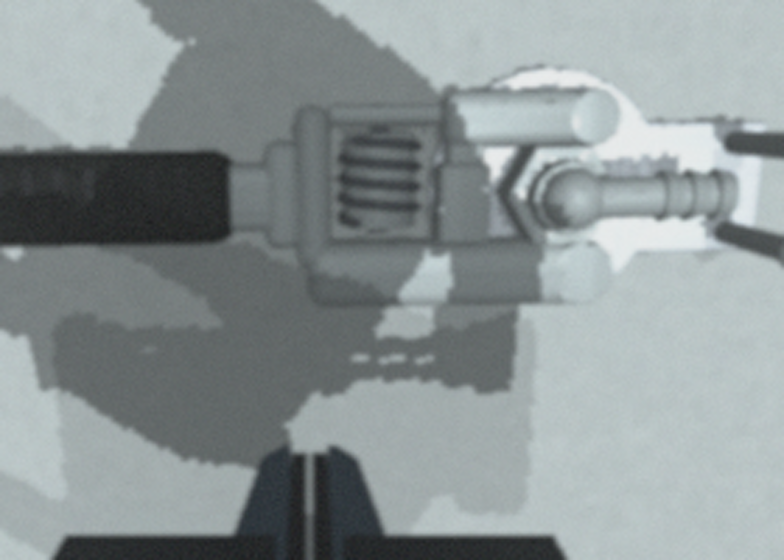

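Run:
```python
from h import *
np.set_printoptions(precision=1,suppress=True)
o=ctrl.get_obs(); g=lambda x,y:(x/2.8+210,y/2.8+100)
f=lambda x,y,z: ray('wrist',o,g(x,y)[::-1],z)[:2]
B,T=f(570,195,48),f(735,193,46);print(B,T,np.arctan2(*(T-B)[::-1]))
print(ctrl.close_job())
```

```text
[ 625.4 -345.5] [ 675.6 -352.5] -0.13906321014603934
the job is handed in; nothing more can be done
None
```

I rolled the worm until the jaw closed on the hexagon, then swung the handle clockwise until the spout pointed through the fork. I handed the job in at about 22 s of the 51 s allowed. No verdict is reported, so these are my own last checks:

- **Jaw before turning:** it stalled at about 20 N along the stroke while the spout was still about 0.36 rad short of the fork.
- **Jaw after most of the turn:** a short extra stroke stalled at about 12 N, against 2.5 N for free rolling. I then nudged the handle about 0.04 rad more and did not repeat this check.
- **Spout:** its bearing is −0.139 rad and the fork's is −0.14 to −0.15 rad, so the outlet is within about 0.01 rad of zero. The limit is 0.1 rad.
- **Wrench:** it appears to lie flat. From the hexagon, the grip is 150 mm away (given: 150) and the worm 59 mm (given: 56), so the mouth is about 0–3 mm off (limit 8). The mouth itself was not detected in that last picture.
- **Surroundings:** the gripper is clear at 162 mm and the wrist force is about zero. The infusion bottle showed no movement beyond what the detector can resolve. I did not measure the pill bottle, tape roll or kidney dish again, but the arm stayed clear of them.

One check disagreed. After the main swing, the picture edges gave a jaw opening of 32 mm ± 2 mm, against about 30 mm earlier and a limit of 31.5 mm. I relied on the 12 N stall instead.

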